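# Put the stacked weights back in their cups

## Task

The four steel balance weights have been left in a stack on the bench. Take the stack apart and put each weight back flat on the felt, upright, in its own storage cup: the widest weight in the widest cup, the next widest in the next, and so on down to the smallest in the smallest. Leave the foil-wrapped flask and the small clear box where they stand.

Things in the scene. Friction and masses are not known exactly. Their poses are not given: they have to be found in the camera images.
- weight_largest: plain polished steel disc weight, an upright cylinder 60 mm in diameter and 30 mm high with a fine groove round its side near the top, about 500 g; lowest in the stack of four at the start, each weight standing on the next wider one, roughly centred. Origin: centre of its underside, z up.
- weight_large: plain polished steel disc weight, an upright cylinder 48 mm in diameter and 30 mm high with a fine groove round its side near the top, about 350 g; second from below in the stack of four at the start, each weight standing on the next wider one, roughly centred. Origin: centre of its underside, z up.
- weight_small: plain polished steel disc weight, an upright cylinder 36 mm in diameter and 30 mm high with a fine groove round its side near the top, about 200 g; third from below in the stack of four at the start, each weight standing on the next wider one, roughly centred. Origin: centre of its underside, z up.
- weight_smallest: plain polished steel disc weight, an upright cylinder 26 mm in diameter and 30 mm high with a fine groove round its side near the top, about 100 g; topmost in the stack of four at the start, each weight standing on the next wider one, roughly centred. Origin: centre of its underside, z up.
- cup_largest: low round open storage cup, black with a grey felt floor, fixed to the bench; bore 76 mm, outside 84 mm in diameter, wall 4 mm, rim 8 mm above the bench, inner floor 3 mm above the bench (so the rim stands 5 mm over the floor). It is the cup of the 60 mm weight. Origin: centre of its underside, on the bench, z up. The four cups stand in a loose row beyond the stack, in shuffled order.
- cup_large: low round open storage cup, black with a grey felt floor, fixed to the bench; bore 64 mm, outside 72 mm in diameter, wall 4 mm, rim 8 mm above the bench, inner floor 3 mm above the bench (so the rim stands 5 mm over the floor). It is the cup of the 48 mm weight. Origin: centre of its underside, on the bench, z up. The four cups stand in a loose row beyond the stack, in shuffled order.
- cup_small: low round open storage cup, black with a grey felt floor, fixed to the bench; bore 52 mm, outside 60 mm in diameter, wall 4 mm, rim 8 mm above the bench, inner floor 3 mm above the bench (so the rim stands 5 mm over the floor). It is the cup of the 36 mm weight. Origin: centre of its underside, on the bench, z up. The four cups stand in a loose row beyond the stack, in shuffled order.
- cup_smallest: low round open storage cup, black with a grey felt floor, fixed to the bench; bore 42 mm, outside 50 mm in diameter, wall 4 mm, rim 8 mm above the bench, inner floor 3 mm above the bench (so the rim stands 5 mm over the floor). It is the cup of the 26 mm weight. Origin: centre of its underside, on the bench, z up. The four cups stand in a loose row beyond the stack, in shuffled order.
- foil_flask: small flask wrapped in crumpled foil, 68 x 70 x 78 mm high, standing loose beside the work; a bystander. Origin: centre of its underside, z up.
- cube_box: small clear plastic box with a white patch on one side, 66 x 65 x 49 mm high, standing loose beside the work; a bystander. Origin: centre of its underside, z up.

How it is judged:
At the end, for the whole second after the job is handed in: Each of the four weights stands upright (within 0.06 rad) on the floor of its own cup, its underside less than 5.5 mm above the bench and its centre within 11 mm of the cup's centre, released and at rest (horizontal distance between weight_largest and cup_largest below 0.011 m and z of weight_largest in the frame of cup_largest between 0 and 0.0055 m and angle between each of weight_largest, weight_large, weight_small, weight_smallest's own z axis and vertical below 0.06 rad and linear speed of each of weight_largest, weight_large, weight_small, weight_smallest below 0.02 m/s and angular speed of each of weight_largest, weight_large, weight_small, weight_smallest below 0.2 rad/s and horizontal distance between weight_large and cup_large below 0.011 m and z of weight_large in the frame of cup_large between 0 and 0.0055 m and horizontal distance between weight_small and cup_small below 0.011 m and z of weight_small in the frame of cup_small between 0 and 0.0055 m and horizontal distance between weight_smallest and cup_smallest below 0.011 m and z of weight_smallest in the frame of cup_smallest between 0 and 0.0055 m); the robot touches nothing.
It fails at once if the foil-wrapped flask is shifted by more than 20 mm or tipped (distance of foil_flask from where it was at the start of the episode above 0.02 m or angle between foil_flask's own z axis and vertical above 0.3 rad).
It fails at once if the small clear box is shifted by more than 20 mm or tipped (distance of cube_box from where it was at the start of the episode above 0.02 m or angle between cube_box's own z axis and vertical above 0.3 rad).
It also fails if it takes over 115 s, if anything falls off the work surface, if the arm or the gripper's body presses on something with over 40 N, if the wrist force passes 120 N, or if a joint passes its speed limit or range.

## Robot

A 7-joint arm with a two-finger parallel gripper is mounted at the origin on a cart in front of the work surface, level with it; the furniture and walls round the work are solid. World frame = base frame: x ahead of the robot, y to its left, z up, the work surface at z = 0. Lengths are in m, angles in rad, forces in N, time in s.
With the tool pointing down it reaches from about 0.4 to 0.925 m from the base axis. Payload 4.1 kg.
Tool frame: the origin (TCP) lies between the finger pads; the fingertips stand r.tip_reach ahead of it and the grasp point (between the pads) lies 5 mm behind it (r.tip_reach is the distance from the TCP to the fingertips, in m); z points along the fingers, y is the line along which they close (so a half turn about z gives the same grasp; the last joint's range is limited). The gripper opens to 85 mm and grips with 20 to 120 N. Pads are 22 mm wide; open, the fingers measure 114 mm over their backs; the gripper's body (76 mm by 85 mm) begins 54 mm behind the grasp point. The pads swing forward as they close: fully open they stand 13 mm farther back than shut.
Start: joints at [-1.381, 0.398, 0.045, 1.537, -0.019, 1.207, -0.051], TCP at [0.185, 0.623, 0.245] pointing down, gripper open.
Joint ranges: [-2.82, 2.82], [-0.49, 2.23], [-1.37, 1.46], [0, 2.46], [-1.36, 4.5], [0.23, 2], [-2.94, 2.94]. Speed limits (rad/s): [2.57, 2.57, 3.14, 3.14, 3.14, 3.14, 3.14].

## Interface

Orientations are given as a unit quaternion [x, y, z, w].
In Python, from rig import r, claw, read_state, imaging, spotter gives the robot as it stands. Calls block until the motion is done:
- r.goto(position, orientation): joint-space move of the TCP to a pose.
- r.line_to(position, attitude=None, v=0.15): straight line of the TCP; attitude=None keeps the orientation; v is the mean speed in m/s.
- r.set_joints(angles): joint-space move.
- claw.gripper_open() and claw.gripper_close(): open the fingers fully, or close them until they stop; the grip force is fixed at half the most.
- r.sleep(seconds).
- r.ik(position, orientation): joint angles nearest the present ones, or None.
- read_state(): the state.
- imaging.camera(name): name is "side" or "top"; returns (picture, depth): 420x560x3 uint8, blue, green, red; 420x560 float32, m along the optical axis (not along the pixel's ray), 0 where there is no reading.
- imaging.get_calibration(name): a dict with "intrinsics" (3x3 intrinsics, pixels), "R" (3x3) and "t" (3): a world point X has camera coordinates R X + t. Camera axes: x right, y down, z forward; pixel columns grow to the right and rows downward; lengths in m; the calibration is good to about 2 mm. A picture is of the moment at which its call begins. get_calibration takes no time and is no camera call.
A pose or a line that the arm cannot do raises r.Unreachable and nothing moves.
- r.close_job(): hands the job in; it is judged then, once.
Trained networks look in the newest picture that a camera, given by its name, has taken for a name from the list of things; names that differ only in an ending like _2 or _b are one class to them, and where a whole thing is asked for, a point or a joint stands for the part that bears it (a point fixed in the world has none). Each returns a list of dicts, best first, with "conf" (0 to 1); they miss things now and then, are a little off and sometimes report something else, mostly with a low value. They report only what shows in the picture. A call takes as long as a camera call.
- spotter.boxes_of(camera, target): "centre" ([column, row] in pixels, amid what is visible of it).
- spotter.tip_of(camera, target): "centre" ([column, row] in pixels: a listed point, or the origin of a listed thing).
The state is a dict: "time_s": time; "joints": joint angles; "joint_vel": joint speeds; "effort": joint torques, N m; "position": TCP position; "eef_rot": TCP orientation; "wrist_force": force on the tool from outside, world axes, zero at the start; "ft_torque": the same for the moment, N m; "grip_width": finger opening in m; "gripper_force": force on a finger pad.
Only numpy, scipy, OpenCV 4.12 (cv2) and the standard library are available. Lean on these libraries where they do the work, as an engineer would, in place of code of your own. Each camera call takes 0.05 s, during which the arm holds its last target. There are 200 camera calls.

## Working session

There is one attempt and no reset: what is moved stays moved. The work goes in short steps, each a Python script; the robot and the scene stay as the last script left them, time stands still between calls to the robot, and variables do not carry over. Pictures are saved under pics/ and viewed, at most 14 in all, crops included, and the job is handed in when it is done.

```bash
mkdir -p pics; ls; cat > h.py <<'E'
from rig import r, claw, read_state, imaging, spotter
import numpy as np, cv2
def cal(n):
    c=imaging.get_calibration(n); return np.array(c["intrinsics"]),np.array(c["R"]),np.array(c["t"])
def ray(n,px,z):
    K,R,t=cal(n); d=R.T@np.linalg.solve(K,[px[0],px[1],1.]); o=-R.T@t
    return o+d*(z-o[2])/d[2]
def proj(n,X):
    K,R,t=cal(n); p=K@(R@np.array(X)+t); return p[:2]/p[2]
def cloud(n,dep):
    K,R,t=cal(n); v,u=np.indices(dep.shape)
    P=np.stack([u*dep,v*dep,dep],-1)@np.linalg.inv(K).T
    W=(P-t)@R; W[dep<=0]=np.nan; return W
E
python3 - <<'E'
from h import *
for n in("top","side"):
    p,d=imaging.camera(n); cv2.imwrite(f"pics/{n}0.png",p); np.save(f"{n}0.npy",d)
    K,R,t=cal(n); print(n,K[0,0],-R.T@t,R[2])
    for w in "weight_largest weight_large weight_small weight_smallest cup_largest cup_large cup_small cup_smallest foil_flask cube_box".split():
        print(w,[(np.round(q["centre"]).tolist(),round(q["conf"],2),np.round(ray(n,q["centre"],0)[:2],3).tolist()) for q in spotter.tip_of(n,w)[:2]])
s=read_state();print(s["time_s"],s["eef_rot"],r.tip_reach,s["grip_width"])
E
```

```text
pics
top 425.5893001791731 [0.36532875 0.00724568 1.27511875] [ 0.14622943 -0.02135426 -0.9890202 ]
weight_largest [([191.0, 188.0], 0.62, [0.63, 0.257]), ([226.0, 253.0], 0.46, [0.432, 0.151])]
weight_large [([224.0, 251.0], 0.42, [0.437, 0.156])]
weight_small [([221.0, 252.0], 0.55, [0.433, 0.166]), ([221.0, 250.0], 0.52, [0.439, 0.164])]
weight_smallest [([368.0, 201.0], 0.57, [0.582, -0.281]), ([218.0, 251.0], 0.47, [0.437, 0.174])]
cup_largest [([310.0, 203.0], 0.62, [0.578, -0.105])]
cup_large [([190.0, 184.0], 0.7, [0.644, 0.259])]
cup_small [([237.0, 196.0], 0.74, [0.602, 0.118])]
cup_smallest [([368.0, 204.0], 0.46, [0.574, -0.28])]
foil_flask [([163.0, 255.0], 0.93, [0.429, 0.338])]
cube_box [([384.0, 245.0], 0.97, [0.448, -0.324])]
side 435.0130004347919 [0.52142531 0.92649676 0.51380334] [ 0.00363838 -0.90456109 -0.4263285 ]
weight_largest [([324.0, 273.0], 0.96, [0.436, 0.16])]
weight_large [([322.0, 266.0], 0.8, [0.436, 0.132]), ([304.0, 187.0], 0.33, [0.455, -0.31])]
weight_small [([322.0, 252.0], 0.78, [0.432, 0.076])]
weight_smallest [([327.0, 237.0], 0.64, [0.414, 0.005]), ([326.0, 249.0], 0.28, [0.421, 0.063])]
cup_largest [([261.0, 218.0], 0.6, [0.577, -0.099])]
cup_large [([225.0, 304.0], 0.74, [0.632, 0.26])]
cup_small [([322.0, 263.0], 0.68, [0.436, 0.122]), ([247.0, 259.0], 0.56, [0.6, 0.102])]
cup_smallest [([265.0, 193.0], 0.6, [0.571, -0.264]), ([323.0, 273.0], 0.23, [0.438, 0.161])]
foil_flask [([337.0, 328.0], 0.62, [0.428, 0.33])]
cube_box [([306.0, 185.0], 0.89, [0.447, -0.323])]
1.1 [1.43880284e-01 9.89595098e-01 7.32948591e-05 3.40922405e-05] 0.014 0.0850981156893168
```

View pics/top0.png

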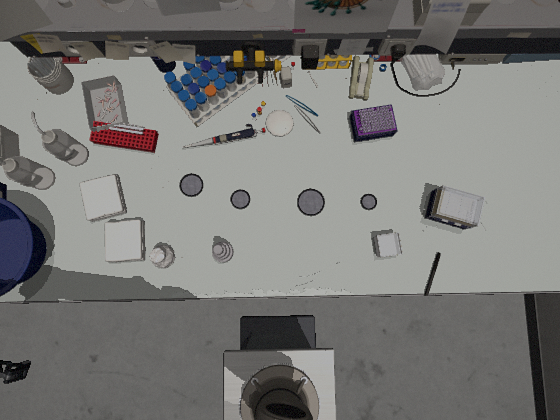

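View pics/side0.png

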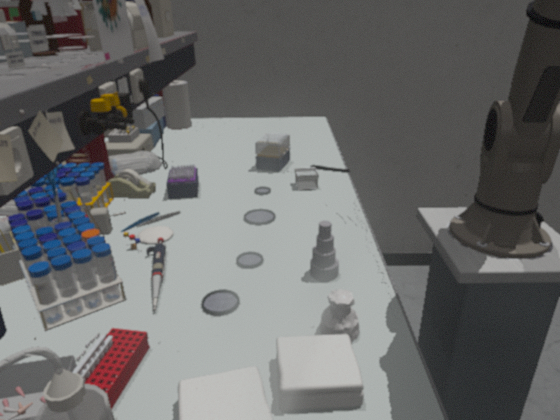

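The top view shows the four cups in a row at about (191,185), (240,199), (311,202) and (369,202), the stack at (222,251), the flask at (161,256) and the box at (386,244). The side view agrees, with the stack at (324,255). The top-view detections give the cup order by size, left to right: large, small, largest, smallest. Next I refine the cup and stack positions and check the IK.

```bash
cat > m.py <<'E'
from h import *
CUPS=dict(cup_largest=(311,202),cup_large=(191,185),cup_small=(240,199),cup_smallest=(369,202))
def cups(p):
    g=cv2.cvtColor(p,cv2.COLOR_BGR2GRAY); m=cv2.threshold(g,0,255,cv2.THRESH_BINARY_INV+cv2.THRESH_OTSU)[1]
    out={}
    cs=cv2.findContours(m,cv2.RETR_EXTERNAL,cv2.CHAIN_APPROX_NONE)[0]
    for n,c in CUPS.items():
        k=[q for q in cs if cv2.pointPolygonTest(q,c,False)>=0][0]
        W=np.array([ray("top",a[0],0.008)[:2] for a in k],np.float32)
        ctr,rad=cv2.minEnclosingCircle(W); (ex,ey),ax,_=cv2.fitEllipse(W)
        out[n]=(round(ex,4),round(ey,4),np.round(ax,4),np.round(ctr,4))
    return out
def top_disc(n,dep,c,ztop,rad=.05):
    W=cloud(n,dep); k=(np.hypot(W[...,0]-c[0],W[...,1]-c[1])<rad)&(abs(W[...,2]-ztop)<.006)
    q=W[k]; (x,y),rr=cv2.minEnclosingCircle(q[:,:2].astype(np.float32))
    return len(q),q.mean(0).round(4),(q[:,:2].min(0)+q[:,:2].max(0)).round(4)/2,round(rr*2,4)
E
python3 - <<'E'
from m import *
p=cv2.imread("pics/top0.png")
for n,v in cups(p).items(): print(n,*v)
c=(.434,.155)
for z in(.12,.09,.06,.03):
    for n in("top","side"): print(z,n,*top_disc(n,np.load(n+"0.npy"),c,z))
from scipy.spatial.transform import Rotation as Ro
for yaw in (-90,-45,-16.5,0,45,90):
    q=(Ro.from_euler("z",yaw,degrees=True)*Ro.from_quat([0,1,0,0])).as_quat()
    print(yaw,q.round(2),[None if (j:=r.ik(P,q)) is None else np.round(j,2)[[0,4,6]].tolist() for P in([.434,.155,.03],[.434,.155,.25],[.63,.26,.03],[.57,-.28,.03],[.57,-.28,.2])])
big=cv2.resize(p[160:290,150:410],None,fx=3,fy=3,interpolation=cv2.INTER_CUBIC); cv2.imwrite("pics/crop0.png",big)
E
```

```text
cup_largest 0.5807 -0.1044 [0.082  0.0828] [ 0.5808 -0.1043]
cup_large 0.6383 0.2563 [0.0696 0.0715] [0.638  0.2565]
cup_small 0.5928 0.1085 [0.0584 0.0585] [0.5925 0.1079]
cup_smallest 0.5793 -0.2799 [0.0483 0.05  ] [ 0.5799 -0.2799]
0.12 top 70 [0.4357 0.1607 0.1205] [0.4361  0.16025] 0.0258
0.12 side 85 [0.4379 0.1658 0.1183] [0.4373 0.1639] 0.026
0.09 top 51 [0.4307 0.1543 0.09  ] [0.4352  0.15955] 0.036
0.09 side 109 [0.4378 0.172  0.0896] [0.4372  0.16625] 0.0363
0.06 top 76 [0.4373 0.1533 0.0602] [0.4367  0.15935] 0.0477
0.06 side 157 [0.4405 0.1745 0.0596] [0.43835 0.1665 ] 0.0484
0.03 top 99 [0.4251 0.1521 0.03  ] [0.434 0.159] 0.0597
0.03 side 203 [0.4363 0.1786 0.0295] [0.4363 0.1711] 0.06
-90 [0.71 0.71 0.   0.  ] [[-0.82, -0.31, -0.14], [-0.98, -0.03, -0.4], [-0.8, -0.44, -0.12], [-0.03, -0.49, 0.79], [-0.2, -0.43, 0.75]]
-45 [0.38 0.92 0.   0.  ] [[-0.75, -0.25, 0.58], [-0.91, -0.03, 0.38], [-0.71, -0.31, 0.57], [-0.03, -0.49, 1.58], [-0.13, -0.36, 1.47]]
-16.5 [0.14 0.99 0.   0.  ] [[-0.71, -0.21, 1.04], [-0.86, -0.02, 0.87], [-0.65, -0.24, 1.01], [-0.01, -0.47, 2.05], [-0.06, -0.3, 1.92]]
0 [0. 1. 0. 0.] [[-0.68, -0.18, 1.31], [-0.83, -0.02, 1.16], [-0.61, -0.18, 1.26], [-0.07, -0.54, 2.4], [-0.29, -0.55, 2.41]]
45 [-0.38  0.92  0.    0.  ] [[-0.58, -0.1, 2.02], [-0.75, -0.02, 1.94], [-0.48, -0.03, 1.92], [0.93, 0.6, 2.28], [1.06, 0.48, 2.36]]
90 [-0.71  0.71  0.    0.  ] [[-0.46, -0.02, 2.72], [-0.68, -0.01, 2.72], [-0.37, 0.09, 2.62], [-0.37, -1.13, -1.9], [-0.39, -0.76, -2.13]]
```

View pics/crop0.png

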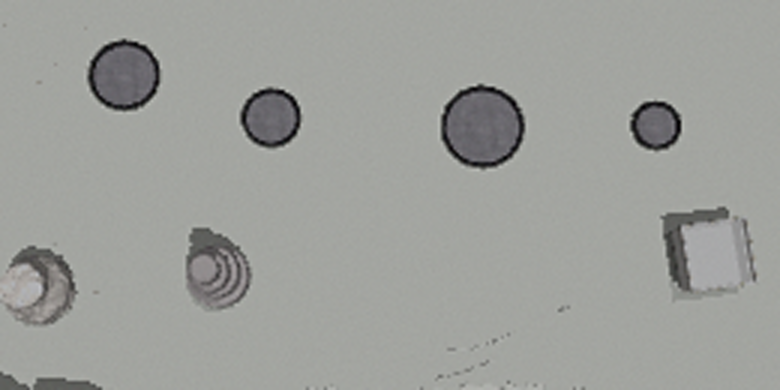

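All four cup diameters match (82, 70, 58 and 48 mm measured), and the stack is four concentric discs at (0.436, 0.160) with the right heights. Now the first pick.

```bash
cat > act.py <<'E'
from m import *
Q=np.array([.70710678,.70710678,0,0]); ZT=.20
C=dict(smallest=(.5795,-.2799),small=(.5927,.1083),large=(.6382,.2564),largest=(.5807,-.1044))
def st(tag):
    s=read_state(); print(tag,round(s["time_s"],1),np.round(s["position"],4),"w",round(s["grip_width"],4),"gf",round(s["gripper_force"],1),"F",np.round(s["wrist_force"],1)); return s
def pick(x,y,under,off):
    r.line_to([x,y,under+off+.045],attitude=Q,v=.25); r.line_to([x,y,under+off],v=.12)
    st("at"); claw.gripper_close(); st("closed")
    r.line_to([x,y,under+off+.02],v=.08); r.line_to([x,y,ZT],v=.2); return st("up")
def place(name,off):
    x,y=C[name]; r.line_to([x,y,ZT],v=.3); r.line_to([x,y,.003+off+.012],v=.2)
    f0=st("above")["wrist_force"][2]
    for dz in(.004,.002,.001,0,-.001,-.002,-.003):
        r.line_to([x,y,.003+off+dz],v=.03); r.sleep(.1)
        if abs(read_state()["wrist_force"][2]-f0)>2: break
    st(f"down {dz}"); claw.gripper_open(); r.sleep(.2); st("open")
    r.line_to([x,y,.003+off+.05],v=.1); r.line_to([x,y,ZT],v=.3)
def look(tag,*names):
    for n in names:
        p,d=imaging.camera(n); cv2.imwrite(f"pics/{n}{tag}.png",p); np.save(f"{n}{tag}.npy",d)
E
python3 - <<'E'
from act import *
r.goto([.436,.160,ZT+.03],Q); st("hi")
s=pick(.436,.160,.09,.024)
look("1","side")
place("smallest",.024)
look("2","top","side"); st("end")
for n in("top","side"):
  d=np.load(n+"2.npy")
  for z in(.09,.06,.03):
    try: print(n,z,*top_disc(n,d,(.436,.16),z))
    except Exception as e: print(n,z,e)
  try: print("placed",*top_disc(n,d,C["smallest"],.033,.03))
  except Exception as e: print(e)
E
```

```text
hi 3.0 [0.4359 0.1616 0.23  ] w 0.0855 gf 0.0 F [0.1 0.1 0.1]
at 4.0 [0.437  0.1604 0.1151] w 0.0855 gf 0.0 F [ 0.4 -0.4  0.4]
closed 4.6 [0.4367 0.1602 0.1145] w 0.0239 gf 58.7 F [-0.5 -0.3  4.2]
up 5.4 [0.4354 0.16   0.1993] w 0.0237 gf 58.9 F [-0.6  0.4 -1. ]
above 8.1 [ 0.5804 -0.2805  0.0403] w 0.0236 gf 58.9 F [ 1.   0.6 -0.7]
down 0 9.7 [ 0.5797 -0.28    0.0277] w 0.0241 gf 59.6 F [-0.9  1.6  6.2]
open 10.5 [ 0.5795 -0.2799  0.027 ] w 0.0855 gf 0.0 F [ 0.1 -0.6  1. ]
end 11.8 [ 0.5786 -0.279   0.1982] w 0.0856 gf 0.0 F [ 0.2 -0.6 -0.3]
top 0.09 129 [0.4342 0.1599 0.0903] [0.43515 0.1598 ] 0.036
top 0.06 79 [0.4374 0.1538 0.0603] [0.4369  0.15845] 0.0479
top 0.03 95 [0.4258 0.1525 0.0304] [0.4341 0.1589] 0.0595
placed 34 [ 0.5813 -0.2744  0.0335] [ 0.57975 -0.27675] 0.0264
side 0.09 151 [0.4372 0.1656 0.0887] [0.4372  0.16255] 0.0364
side 0.06 161 [0.4407 0.1744 0.0597] [0.43835 0.1662 ] 0.0474
side 0.03 199 [0.4364 0.1784 0.0294] [0.43645 0.17085] 0.0598
placed 34 [ 0.5801 -0.271   0.0317] [ 0.5804 -0.2727] 0.0246
```

The first weight is in its cup and the stack hasn't moved. I'll run the next two, stopping if a grip width is wrong.

```bash
python3 - <<'E'
from act import *
r.line_to([.5,.0,.24],v=.4)
for name,under,off,w,nx,dia in(("small",.06,.024,.036,.06,.048),("large",.03,.021,.048,.03,.06)):
    xy=(.4355,.1598) if name=="small" else xyn
    s=pick(*xy,under,off)
    if abs(s["grip_width"]-w)>.006: print("BAD GRIP"); break
    place(name,off); look("3"+name,"top","side")
    xyn=(.436,.159)
    for n in("top","side"):
        d=np.load(f"{n}3{name}.npy")
        for what,c,z in(("next",(.436,.16),nx),("placed",C[name],.033)):
            try: print(n,what,*top_disc(n,d,c,z,.04))
            except Exception as e: print(n,what,"none")
    st("end")
E
```

```text
at 14.2 [0.4362 0.1592 0.0844] w 0.086 gf 0.0 F [-0.  -0.8 -0.1]
closed 14.7 [0.4358 0.1601 0.0848] w 0.0342 gf 59.3 F [-0.8 -0.8  6.3]
up 15.8 [0.4346 0.1596 0.199 ] w 0.034 gf 59.8 F [ 0.4 -0.9 -2.5]
above 17.4 [0.5936 0.1086 0.0403] w 0.0336 gf 59.8 F [ 0.7 -0.2 -0.5]
down 0 19.0 [0.5927 0.1083 0.0279] w 0.0342 gf 60.6 F [-2.4 -0.4  5.4]
open 19.8 [0.5927 0.1082 0.027 ] w 0.0856 gf 0.0 F [0.6 0.1 0. ]
top next none
top placed 66 [0.5908 0.1017 0.0331] [0.5915 0.1001] 0.0357
side next 257 [0.4386 0.1654 0.0589] [0.4384 0.1639] 0.0497
side placed 132 [0.5934 0.1135 0.0316] [0.59315 0.11065] 0.0364
end 21.1 [0.5914 0.1083 0.1983] w 0.0857 gf 0.0 F [0.2 0.1 0.1]
at 22.5 [0.437  0.1586 0.0513] w 0.0853 gf 0.0 F [-0.8 -0.2 -0. ]
closed 23.0 [0.4369 0.1593 0.0522] w 0.0461 gf 60.8 F [-1.   0.6  5.3]
up 24.2 [0.4349 0.1586 0.1987] w 0.0464 gf 61.9 F [-0.2  0.  -3.5]
above 26.0 [0.6394 0.2566 0.0377] w 0.046 gf 62.0 F [ 0.5 -0.6 -3. ]
down 0.001 27.2 [0.6385 0.2565 0.0254] w 0.046 gf 61.9 F [-0.4 -0.7 -0.9]
open 27.9 [0.6382 0.2564 0.025 ] w 0.0853 gf 0.0 F [ 0.3  0.4 -0.2]
top next 323 [0.4339 0.1594 0.0304] [0.434  0.1589] 0.0604
top placed 199 [0.6365 0.2562 0.0337] [0.63665 0.2571 ] 0.0482
side next 400 [0.4368 0.1652 0.0291] [0.43625 0.16245] 0.0621
side placed 348 [0.6387 0.2617 0.032 ] [0.6391  0.25855] 0.0509
end 29.2 [0.6369 0.2563 0.198 ] w 0.0851 gf 0.0 F [-0.   0.1 -1.3]m.py:16: RuntimeWarning: Mean of empty slice.
  return len(q),q.mean(0).round(4),(q[:,:2].min(0)+q[:,:2].max(0)).round(4)/2,round(rr*2,4)
  ret = um.true_divide(
```

```bash
python3 - <<'E'
from act import *
s=pick(.4348,.159,0,.02)
if abs(s["grip_width"]-.06)<.006: place("largest",.02)
r.line_to([.45,.15,.3],v=.3); r.set_joints([-1.381,.398,.045,1.537,-.019,1.207,-.051])
look("4","top","side"); st("end")
for k,c in C.items():
    for n in("top","side"): print(k,n,*top_disc(n,np.load(n+"4.npy"),c,.033,.045))
a,b=cv2.imread("pics/top4.png"),cv2.imread("pics/side4.png")
z=lambda i:cv2.resize(i,(780,290),interpolation=cv2.INTER_CUBIC)
cv2.imwrite("pics/both4.png",np.vstack([z(a[165:262,150:410]),cv2.resize(b[165:345,180:380],(333,300))[:, :] if 0 else z(b[165:345,160:400])]))
E
```

```text
at 30.9 [0.4355 0.159  0.0202] w 0.0853 gf 0.0 F [ 0.5 -0.1  0.2]
closed 31.3 [0.4354 0.1593 0.0212] w 0.0582 gf 62.9 F [-2.  -1.8  7.7]
up 32.7 [0.4336 0.1585 0.1987] w 0.058 gf 65.4 F [ 0.2 -0.8 -6.6]
above 34.8 [ 0.582  -0.1045  0.0363] w 0.0579 gf 65.4 F [ 1.  -0.9 -4.9]
down 0.001 36.0 [ 0.5809 -0.1045  0.0244] w 0.058 gf 65.6 F [-0.7  0.5  0.6]
open 36.6 [ 0.5808 -0.1044  0.024 ] w 0.0854 gf 0.0 F [ 0.7  0.3 -1.1]
end 41.1 [0.1866 0.6223 0.2459] w 0.0854 gf 0.0 F [-0.1  0.2 -0.1]
smallest top 58 [ 0.5788 -0.2784  0.0339] [ 0.57945 -0.2784 ] 0.026
smallest side 31 [ 0.5807 -0.2728  0.0316] [ 0.5804 -0.2735] 0.0278
small top 112 [0.5915 0.1081 0.0334] [0.59165 0.10735] 0.0362
small side 133 [0.5932 0.114  0.0319] [0.5933 0.1118] 0.0354
large top 200 [0.6367 0.2562 0.0334] [0.6371 0.2566] 0.0491
large side 348 [0.6388 0.2616 0.032 ] [0.6391  0.25845] 0.0506
largest top 304 [ 0.5793 -0.1038  0.0338] [ 0.57955 -0.1041 ] 0.0605
largest side 208 [ 0.5816 -0.0979  0.0318] [ 0.5818  -0.10185] 0.0627
```

View pics/both4.png

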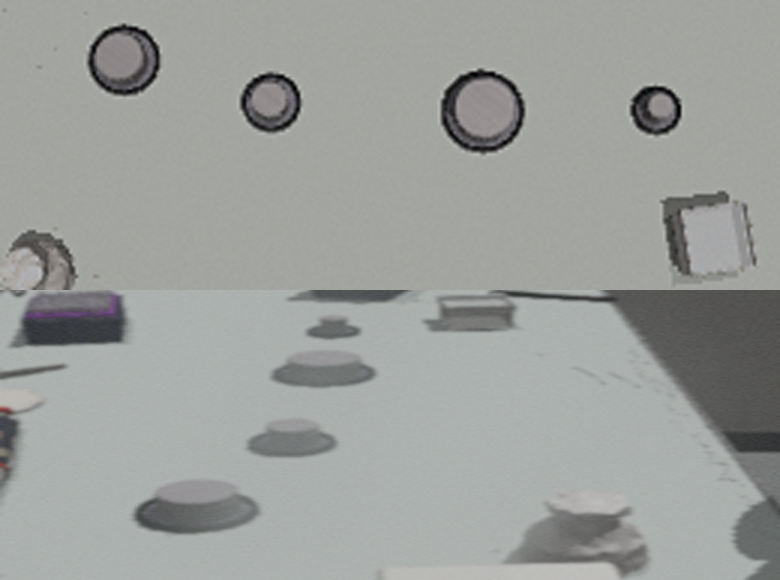

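The picture shows all four weights upright in their own cups. In the top crop they are at (122,55), (269,100), (485,108) and (657,105), with tops at about 33 mm and centres within 2 mm of the cup centres in the top camera. The flask and box are where they were.

```bash
python3 -c "
from rig import r
print(r.close_job())"
```

```text
the job is handed in; nothing more can be done
None
```

All four weights stand upright in their own cups, within about 2 mm of centre as measured by the top camera; the flask and box were not touched, and I handed the job in at about 41 s, though no verdict came back.

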